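# Secure the rotator drum with its linch pin

### The job

Secure the blue drum on the shaft of the tube rotator: take the red-headed linch pin out of its grey parking block, push it all the way down through the slanting cross hole near the free end of the square shaft, with its open loop towards that end, then swing the sprung loop over the shaft end until it snaps shut under the shaft. Let go of the pin, and leave the bottles, the beaker and the pen on the bench where they are.

Things in the scene. Friction and masses are not known exactly. Their poses are not given: they have to be found in the camera images.
- pin: the linch pin, about 130 g. Origin at the centre of its flange's underside; +z along the pin to the head, +y the side to which the open loop points. Below: square steel shank, 11 mm (sides along x, y), 62 mm long, last 11 mm tapered to a round point. Flange 24 mm wide, 7 mm thick. Starts upright in the parking block, flange on its top: lift 65 mm to free it. The square hole lets it turn 0.2 rad at most
- pin_grip (a point): middle of the pin's red grip block, on the pin's axis 38 mm above its origin; axes those of the pin. The block is 16 mm thick in x, 20 mm wide in y and ends 14 mm above this point. Grip it across its x faces; from 14 mm below this point upwards there is room for fingers clear of the open loop
- loop_hinge (a point): centre of the loop's hinge axis, on the pin's axis 11 mm above its origin; axes those of the pin. The hinge runs along x and ends at x = +-23 mm. The loop is a U of 5 mm steel wire, inner width 35 mm, closed end 66 mm from the hinge
- loop (a joint): swing of the loop, rad. 0 = open (start): points to the pin's +y, 20 deg above square to the pin. It swings in the pin's y-z plane through +y down towards the shank; 1.76 = shut, 9 deg from the shank. An over-centre spring holds it at either end: push the tab (about 1.5 N) past 0.84 and it snaps shut by itself; let go earlier, it springs back
- loop_tab (a point): centre of the red thumb tab at the loop's closed end, 69 mm from the hinge axis; the tab is 26 mm long along the hinge direction, 16 mm wide and 6 mm thick. Axes of the loop: at joint 0 those of the pin
- cross_hole (a point): centre of the mouth of the cross hole on the upper flat of the 28 mm square shaft. +z out of the hole along its axis, +y along the shaft to its free end, which is 18 mm away. Hole 13.2 mm square (sides along x, y), right through, open below. It leans 21 to 34 deg from vertical, mouth towards the robot. With the pin home, its frame coincides with this one
- drum (a joint): turn of drum and shaft about the shaft axis = lean of the cross hole from vertical, rad. Held fast by the gearbox: more than 4 N m would be needed to turn it
- park: grey parking block fixed on the bench, 64 mm (x) by 74 mm (y) by 75 mm high; origin at the centre of its underside; a 13.2 mm square hole (sides along x, y) 70 mm deep in the middle of its top
- rotator: the tube rotator, fixed: grey base 170 mm (x) by 135 mm (y), white housing 192 mm high. Origin on the bench under the shaft axis (145 mm up); +y along the shaft. Cross hole 105 mm from the origin in +y; hub (46 mm diameter) ends at y = 89 mm, blue drum (136 mm diameter) with clips at 29 mm, housing at -10 mm
- bottle_a: white sample bottle with black cap, 37 mm wide, 81 mm high, standing; origin under its centre
- bottle_b: larger white sample bottle with black cap, 42 mm wide, 93 mm high, standing; origin under its centre
- beaker: small clear beaker, 46 mm wide, 56 mm high, standing; origin under its centre
- pen: red pen, 143 mm long, 13 mm high, lying on the bench; origin under its middle
Things that resemble listed ones, but are neither listed nor needed, are in the scene too. Leave any yellow look-alike of the pin alone.

How it is judged:
By the outcome, as a careful person would: the job done as asked, in the order asked, and still so for the second after the job is handed in, with the robot touching nothing.
It also fails if it takes over 58 s, if anything falls off the work surface, if the arm or the gripper's body presses on something with over 40 N, if the wrist force passes 120 N, or if a joint passes its speed limit or range.

### The arm

A 6-joint arm with a two-finger parallel gripper is mounted at the origin on a cart in front of the work surface, level with it; the furniture and walls round the work are solid. World frame = base frame: x ahead of the robot, y to its left, z up, the work surface at z = 0. Lengths are in m, angles in degrees, forces in N, time in s.
With the tool pointing down it reaches from about 0.325 to 0.775 m from the base axis. Payload 5.5 kg.
Tool frame: the origin (TCP) lies at the centre of the arm's flange, where the gripper is bolted on; the fingertips stand 182 mm ahead of it and the grasp point (between the pads) lies 163 mm ahead of it; z points along the fingers, y is the line along which they close (so a half turn about z gives the same grasp; the last joint's range is limited). The gripper opens to 88 mm and grips with 3 to 60 N. Pads are 20 mm wide; open, the fingers measure 115 mm over their backs; the gripper's body (75 mm by 178 mm) begins 61 mm behind the grasp point.
Start: joints at [-73.665, 5.22, 70.514, -0, 104.267, -3.249], TCP at [0.201, -0.565, 0.405] pointing down, gripper open.
Joint ranges: [-164.24, 164.24], [-49.07, 125.15], [9.68, 141.18], [-86.29, 266.29], [3.28, 154.24], [-151.56, 151.56]. Speed limits (degrees/s): [147.25, 147.25, 172.46, 180, 180, 180].

### API

Orientations are given as [roll, pitch, yaw] about the fixed x, y, z axes, in that order (R = Rz(yaw) Ry(pitch) Rx(roll)).
In Python, from station import r gives the robot as it stands. The module is installed in compiled form; this text tells all that it offers. Calls block until the motion is done:
- r.reach(position, orientation): joint-space move of the TCP to a pose.
- r.servo_line(position, rotation=None, speed=0.15): straight line of the TCP; rotation=None keeps the orientation; speed is the mean speed in m/s.
- r.move_joints(angles): joint-space move.
- r.let_go() and r.grab(squeeze=None): open the fingers fully, or close them until they stop; squeeze is the grip in N (None keeps the last).
- r.wait(seconds).
- r.inverse_kinematics(position, orientation): joint angles nearest the present ones, or None.
- r.sense(): the state.
- r.snapshot(name): name is "scene" or "top" or "wrist"; returns a dict with "frame" (400x640x3 uint8, red, green, blue), "fx", "fy", "cx", "cy" (pixels), "R" (3x3) and "t" (3): a world point X has camera coordinates R X + t. Camera axes: x right, y down, z forward; pixel columns grow to the right and rows downward; lengths in m; the calibration is good to about 2 mm. A picture is of the moment at which its call begins. There is no depth.
A pose or a line that the arm cannot do raises r.IKError and nothing moves.
- r.hand_in(): hands the job in; it is judged then, once.
The state is a dict: "clock": time; "joints": joint angles; "joint_vel": joint speeds; "joint_torque": joint torques, N m; "tcp_pos": TCP position; "orientation": TCP orientation; "contact_force": force on the tool from outside, world axes, zero at the start; "torque": the same for the moment, N m; "opening": finger opening in m; "gripper_force": force on a finger pad.
Only numpy, scipy, OpenCV 4.12 (cv2) and the standard library are available. Lean on these libraries where they do the work, as an engineer would, in place of code of your own. Each camera call takes 0.05 s, during which the arm holds its last target. There are 200 camera calls.

## Working session

There is one attempt and no reset: what is moved stays moved. The work goes in short steps, each a Python script; the robot and the scene stay as the last script left them, time stands still between calls to the robot, and variables do not carry over. Pictures are saved under pics/ and viewed, at most 10 in all, crops included, and the job is handed in when it is done.

```bash
ls; mkdir -p pics; cat > h.py <<'E'
import numpy as np, cv2, json
from scipy.spatial.transform import Rotation as Ro
from station import r
def snap(n,f):
    s=r.snapshot(n); np.savez('pics/'+f+'.npz',**{k:np.array(v) for k,v in s.items()})
    cv2.imwrite('pics/'+f+'.png',s['frame'][:,:,::-1]); return s
def load(f): return dict(np.load('pics/'+f+'.npz'))
def ray(s,u,v):
    d=np.array([(u-s['cx'])/s['fx'],(v-s['cy'])/s['fy'],1.]); R=np.array(s['R']); return -R.T@np.array(s['t']), R.T@d
def onz(s,u,v,z):
    c,d=ray(s,u,v); return c+d*(z-c[2])/d[2]
def proj(s,X):
    X=np.atleast_2d(X); p=X@np.array(s['R']).T+np.array(s['t']); return np.c_[s['fx']*p[:,0]/p[:,2]+s['cx'],s['fy']*p[:,1]/p[:,2]+s['cy']]
def tri(*obs):
    A=np.zeros((3,3));b=np.zeros(3)
    for s,u,v in obs:
        c,d=ray(s,u,v);d=d/np.linalg.norm(d);M=np.eye(3)-np.outer(d,d);A+=M;b+=M@c
    return np.linalg.solve(A,b)
E
python3 - <<'E'
from h import *
a=snap('scene','s0');b=snap('top','t0')
for s in (a,b): print(s['fx'],-np.array(s['R']).T@np.array(s['t']),np.round(s['R'],2).tolist())
print(r.sense())
E
```

```text
pics
491.4528256339691 [ 0.12309133 -0.46861945  1.05066906] [[0.81, -0.58, -0.01], [-0.45, -0.62, -0.64], [0.37, 0.53, -0.77]]
496.9558435051715 [0.34861127 0.16877773 1.42242526] [[0.02, -1.0, 0.01], [-0.99, -0.02, -0.17], [0.17, -0.0, -0.99]]
{'clock': 0.1, 'joints': array([-7.36651825e+01,  5.25854714e+00,  7.05722127e+01,  3.04537629e-04,
        1.04268038e+02, -3.24655623e+00]), 'joint_vel': array([-0.0783595 , -0.0160959 , -0.18491411,  0.00439275,  0.03799009,
        0.01152512]), 'joint_torque': array([ 4.01448066e-03, -4.47856987e+01, -4.07570887e+01,  7.01809698e-02,
        2.84252933e-02, -9.93156686e-05]), 'tcp_pos': array([ 0.20112209, -0.56534362,  0.40364955]), 'orientation': array([-1.79901377e+02, -5.89001360e-03,  1.95814435e+01]), 'contact_force': array([ 0.22338537,  0.19235859, -0.48603596]), 'torque': array([-0.00130567,  0.01992003, -0.02744868]), 'gripper_force': 0.0, 'opening': 0.08778063814756241}
```

View pics/s0.png

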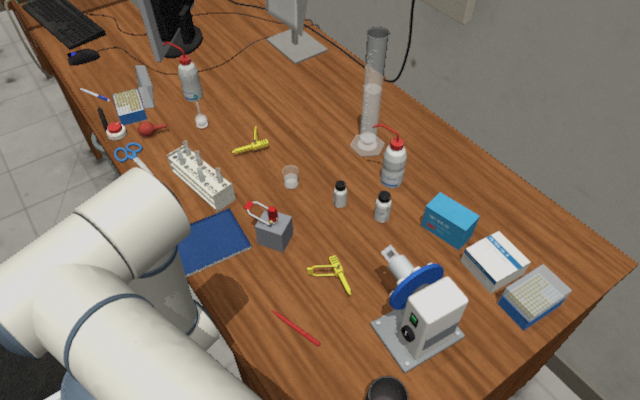

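View pics/t0.png

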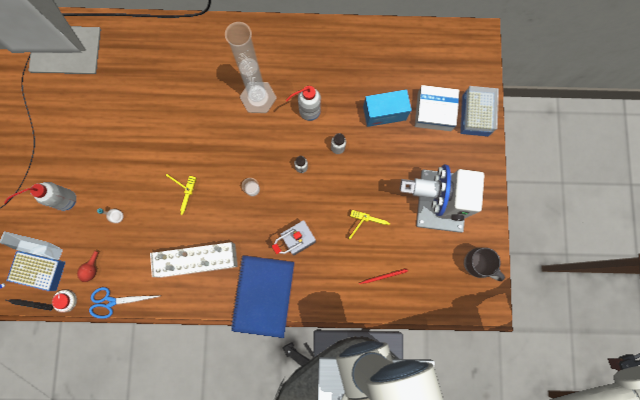

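Scene view: the only red-headed pin sits in the grey block at scene (272,215) / top (296,237). The yellow look-alikes at scene (252,146) and (335,272) lie on the bench without a block, so they are excluded. The shaft end is at scene (388,252) / top (405,187). One enlarged composite will confirm this.

```bash
python3 - <<'E'
from h import *
s=cv2.imread('pics/s0.png');t=cv2.imread('pics/t0.png')
def c(i,x,y): return cv2.resize(i[y:y+60,x:x+80],(400,300),interpolation=cv2.INTER_CUBIC)
cv2.imwrite('pics/c1.png',np.vstack([np.hstack([c(s,235,193),c(t,260,205)]),np.hstack([c(s,370,235),c(t,385,155)])]))
E
```

```text
(no output)
```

View pics/c1.png

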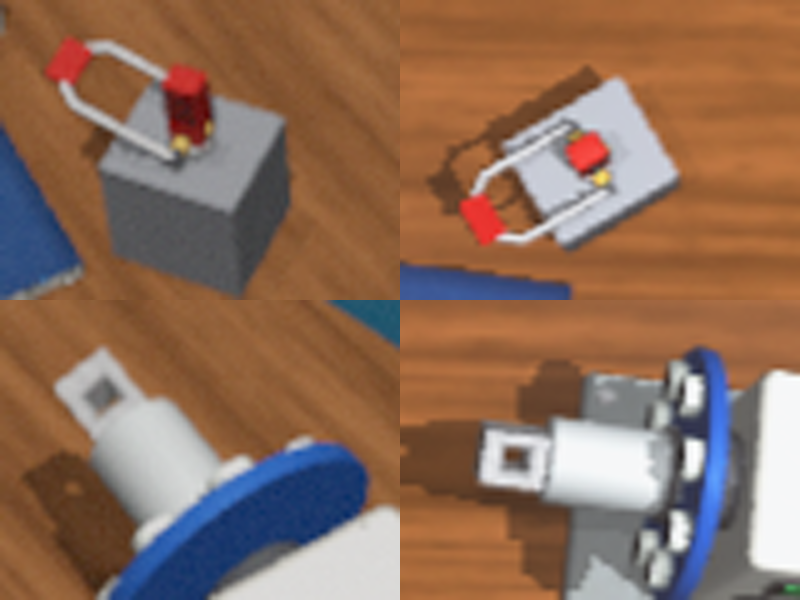

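Crop confirms: red pin upright in the grey block (left), loop toward the lower-left. The square cross hole is visible on the shaft end at scene (390.4,253.6) / top (408,186.6).

```bash
python3 - <<'E'
from h import *
s=load('s0');t=load('t0')
P=lambda a,b:print(np.round(tri((s,*a),(t,*b)),4))
P((272.6,208.6),(297.4,235.6)); P((249,205),(276.4,248.6)); P((390.4,253.6),(408,186.6))
g=lambda x,y:((x-400)/5+260,y/5+205)
print('head z.127',onz(t,*g(587,153),.127)); print('tab',onz(t,*g(482,218),.075+.011+.0236))
# block top corners at z=.075
c=[onz(t,*g(*p),.075) for p in [(618,80),(678,180),(570,240),(508,150)]]
print(np.round(c,4),np.mean(c,0))
h=lambda x,y:((x-400)/5+385,(y-300)/5+155)
for p in [(551,421),(551,495),(479,490),(479,421),(515,458)]: print(onz(t,*h(*p),.158))
E
```

```text
[0.4769 0.224  0.1257]
[0.4419 0.2792 0.1111]
[ 0.6067 -0.0604  0.157 ]
head z.127 [0.47436195 0.22490617 0.127     ]
tab [0.44046987 0.27990517 0.1096    ]
[[0.5197 0.2115 0.075 ]
 [0.4659 0.1774 0.075 ]
 [0.4321 0.2349 0.075 ]
 [0.4801 0.2701 0.075 ]] [0.47444513 0.22345977 0.075     ]
[ 0.62552404 -0.07850684  0.158     ]
[ 0.58632846 -0.07814342  0.158     ]
[ 0.58807991 -0.04080886  0.158     ]
[ 0.62462654 -0.04097037  0.158     ]
[ 0.60543119 -0.05960184  0.158     ]
```

```bash
cat >> h.py <<'E'
def Rt(): return Ro.from_euler('xyz',r.sense()['orientation'],degrees=True).as_matrix()
def eul(R): return Ro.from_matrix(R).as_euler('xyz',degrees=True)
E
python3 - <<'E'
from h import *
s=r.snapshot('wrist'); R=np.array(s['R']);c=-R.T@s['t']; T=Rt()
print('cam in tool',T.T@(c-r.sense()['tcp_pos']),'axes cols',np.round(T.T@R.T,3).tolist(),s['fx'],s['cx'],s['cy'])
Rc=T.T@R.T; tc=T.T@(c-r.sense()['tcp_pos']); np.savez('cam.npz',Rc=Rc,tc=tc)
H=np.array([.606,-.06,.157])
# search camera views of hole
for el in (50,60,70):
  for az in (90,110,130,150,180):
    for d in (.22,.27):
      v=np.array([np.cos(np.radians(el))*np.cos(np.radians(az)),np.cos(np.radians(el))*np.sin(np.radians(az)),np.sin(np.radians(el))])
      cp=H+d*v
      ok=[]
      for roll in range(0,360,30):
        z=-v; x=np.cross(z,[0,0,1]);x/=np.linalg.norm(x); y=np.cross(z,x)
        C=np.c_[x,y,z]@Ro.from_euler('z',roll,degrees=True).as_matrix()
        T2=C@Rc.T; p=cp-T2@tc
        q=r.inverse_kinematics(p,eul(T2))
        if q is not None: ok.append((roll,np.round(p,2).tolist(),round(float(np.abs(np.array(q)-r.sense()['joints']).max()))))
      if ok: print(el,az,d,ok)
E
```

```text
cam in tool [0.07888253 0.00135245 0.01975042] axes cols [[0.001, -0.958, -0.285], [1.0, 0.001, -0.001], [0.001, -0.285, 0.958]] 300.1866718367451 320.0658473957485 204.93499443126433
50 90 0.22 [(30, [0.65, 0.13, 0.28], 134), (60, [0.68, 0.11, 0.3], 109), (90, [0.69, 0.08, 0.32], 85), (120, [0.68, 0.05, 0.35], 81), (150, [0.65, 0.02, 0.37], 79), (180, [0.6, 0.02, 0.38], 78), (210, [0.56, 0.03, 0.37], 80), (240, [0.53, 0.05, 0.35], 85), (270, [0.52, 0.08, 0.32], 105), (300, [0.54, 0.11, 0.3], 141)]
50 90 0.27 [(30, [0.65, 0.16, 0.32], 136), (60, [0.68, 0.14, 0.34], 110), (90, [0.69, 0.11, 0.36], 87), (120, [0.68, 0.08, 0.39], 84), (150, [0.65, 0.06, 0.41], 82), (180, [0.6, 0.05, 0.41], 81), (210, [0.56, 0.06, 0.41], 84), (240, [0.53, 0.08, 0.39], 89), (270, [0.52, 0.11, 0.36], 105), (300, [0.54, 0.14, 0.33], 140)]
50 110 0.22 [(30, [0.58, 0.14, 0.28], 142), (60, [0.61, 0.12, 0.3], 117), (90, [0.64, 0.1, 0.32], 93), (120, [0.63, 0.06, 0.35], 85), (150, [0.61, 0.03, 0.37], 81), (180, [0.58, 0.01, 0.38], 78), (210, [0.54, 0.01, 0.37], 77), (240, [0.5, 0.02, 0.35], 80), (270, [0.48, 0.04
[... 7994 characters left out ...]
.39], 60), (330, [0.45, -0.02, 0.38], 88)]
70 180 0.22 [(0, [0.46, -0.06, 0.33], 77), (30, [0.47, -0.02, 0.34], 121), (120, [0.57, 0.01, 0.37], 144), (150, [0.6, -0.02, 0.38], 120), (180, [0.61, -0.06, 0.39], 96), (210, [0.6, -0.1, 0.38], 72), (240, [0.57, -0.13, 0.37], 52), (270, [0.53, -0.14, 0.36], 48), (300, [0.49, -0.13, 0.35], 47), (330, [0.47, -0.1, 0.34], 50)]
70 180 0.27 [(0, [0.44, -0.06, 0.38], 78), (30, [0.45, -0.02, 0.38], 121), (120, [0.55, 0.01, 0.42], 145), (150, [0.58, -0.02, 0.43], 120), (180, [0.59, -0.06, 0.44], 96), (210, [0.58, -0.1, 0.43], 72), (240, [0.55, -0.13, 0.42], 52), (270, [0.51, -0.14, 0.41], 47), (300, [0.48, -0.13, 0.39], 46), (330, [0.45, -0.1, 0.38], 49)]
```

```bash
cat >> h.py <<'E'
def campose(H,el,az,d,roll):
    k=np.load('cam.npz'); e,a=np.radians([el,az])
    v=np.array([np.cos(e)*np.cos(a),np.cos(e)*np.sin(a),np.sin(e)]); z=-v
    x=np.cross(z,[0,0,1]);x/=np.linalg.norm(x);y=np.cross(z,x)
    T=np.c_[x,y,z]@Ro.from_euler('z',roll,degrees=True).as_matrix()@k['Rc'].T
    return np.asarray(H)+d*v-T@k['tc'],eul(T)
def pinR(yaw,lean=0):  # pin frame: y horizontal, leaning towards -x local
    return (Ro.from_euler('z',yaw,degrees=True)*Ro.from_euler('y',-lean,degrees=True)).as_matrix()
F=np.diag([1,-1,-1.])[:,[1,0,2]]*1.0  # tool x=pin y, tool y=pin x, tool z=-pin z
F=np.array([[0,1,0],[1,0,0],[0,0,-1.]])
def tool(P,R,g):  # TCP pose so that grasp point is at pin-frame point g
    T=R@F; return np.asarray(P)+R@np.asarray(g)-T[:,2]*.163, eul(T)
E
python3 - <<'E'
from h import *
r.reach([.33,-.3,.5],[180,0,20])
r.reach(*campose([.606,-.055,.15],50,95,.25,180)); r.wait(.3)
s=snap('wrist','w1'); print(proj(s,[.606,-.06,.157]))
for lean in (21,34):
  for yaw in (0,):
    for g in ([0,0,.0445],[0,0,.125]):
      p,o=tool([.606,-.06,.157],pinR(yaw,lean),g); print(p,o,r.inverse_kinematics(p,o))
r.reach(*campose([.475,.2245,.1],50,150,.24,180)); r.wait(.3)
s=snap('wrist','w2'); print(proj(s,[.475,.2245,.127]),r.sense()['clock'])
p,o=tool([.475,.2245,.075],pinR(32),[0,0,.0445]); print(p,o,r.inverse_kinematics(p,o))
a=cv2.imread('pics/w1.png')[80:380,120:520];b=cv2.imread('pics/w2.png')[80:380,120:520]
cv2.imwrite('pics/c2.png',np.hstack([a,b]))
E
```

```text
[[320.16528492 212.21632763]]
[ 0.53163865 -0.06        0.35071794] [159.   0.  90.] [-11.35018034 -14.37138344  95.66000077   4.13306236  78.11731827
 -11.46646994]
[ 0.50279003 -0.06        0.42587116] [159.   0.  90.] [-12.07992018 -18.26851485  91.22201694   4.3092292   86.48211864
 -11.5638319 ]
[ 0.48996747 -0.06        0.3290253 ] [146.   0.  90.] [-13.47228992 -26.61704355 109.05435793   8.29657761  64.53467377
 -14.82103393]
[ 0.44495244 -0.06        0.39576282] [146.   0.  90.] [-15.16355513 -33.91621859 107.17389614   8.75877041  73.85760597
 -15.11565147]
[[322.56196456 225.95374561]] 4.6833
[0.475  0.2245 0.2825] [180.   0. 122.] [ 21.58641148  -5.7234257   93.79984954   0.          91.92357616
 -10.41358852]
```

View pics/c2.png

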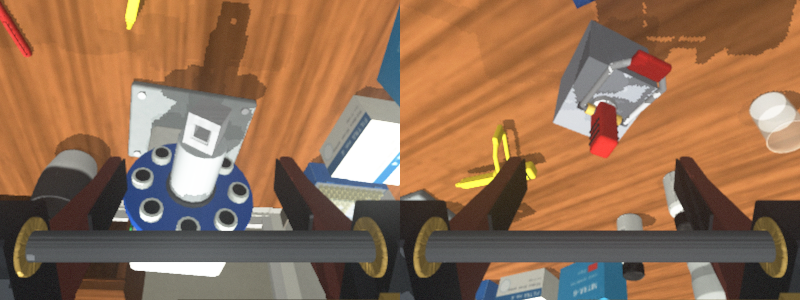

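Left: shaft end with hole at full-frame ~(321,214); right: pin head at ~(322,215) with the loop up-right. Both agree with the prediction. Enlarging for corners.

```bash
python3 - <<'E'
from h import *
a=cv2.imread('pics/w1.png')[165:265,285:360];b=cv2.imread('pics/w2.png')[95:245,265:397]
a=cv2.resize(a,(450,600),interpolation=cv2.INTER_CUBIC); b=cv2.resize(b,(350,398),interpolation=cv2.INTER_CUBIC)
b=cv2.copyMakeBorder(b,0,202,0,0,cv2.BORDER_CONSTANT)
cv2.imwrite('pics/c3.png',np.hstack([a,b]))
E
```

```text
(no output)
```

View pics/c3.png

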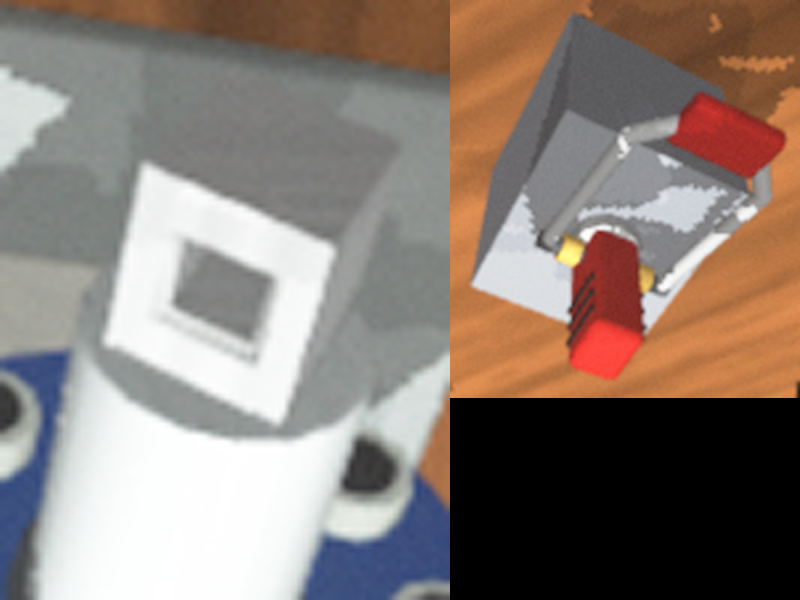

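```bash
python3 - <<'E'
from h import *
from scipy.optimize import least_squares
s=load('w1');px=lambda x,y:((x+.5)/6-.5+285,(y+.5)/6-.5+165)
I=np.array([px(*p) for p in [(145,163),(333,243),(287,425),(106,345),(398,148),(183,240),(275,278),(252,362),(160,322)]])
M=np.array([[-14,18,0],[14,18,0],[14,-16,0],[-14,-16,0],[14,18,-28],[-6.6,6.6,0],[6.6,6.6,0],[6.6,-6.6,0],[-6.6,-6.6,0]])/1e3
f=lambda q,zc:(proj(s,M@pinR(q[3],q[4]).T+q[:3])-I).ravel()
def g(q): return np.r_[f(q,0),(q[2]-.145-.014*np.cos(np.radians(q[4])))*1e3]
for fn in (lambda q:f(q,0),g):
    o=least_squares(fn,[.606,-.06,.157,0,27]); print(np.round(o.x,4),np.round(o.fun,1))
s2=load('w2');k=350/132;pb=lambda x,y:((x-450+.5)/k-.5+265,(y+.5)/k-.5+95)
B=np.array([pb(*p) for p in [(572,110),(473,287),(757,195),(578,12)]]);Hd=np.array([pb(*p) for p in [(600,320),(643,335),(615,378),(570,360)]])
for (u,v) in Hd: print('head',onz(s2,u,v,.127))
print('head c',onz(s2,*Hd.mean(0),.127))
for (u,v),z in zip(B,[.075,.075,.075,0]): print('blk',onz(s2,u,v,z))
tb=pb(732,137); print('tab',onz(s2,*tb,.1105))
E
```

```text
[ 0.6066 -0.0643  0.1556 -5.941  23.457 ] [ 0.3  0.1  0.7  0.2 -0.8 -0.4  0.3  0.   0.8 -1.3 -0.3  1.5 -1.2  1.4
 -0.6 -1.1  0.7 -0.6]
[ 0.6064 -0.0626  0.1576 -5.8975 23.5164] [ 0.1 -0.1  0.9  0.2 -0.7 -0.1  0.1  0.1  1.1 -1.6 -0.5  1.4 -1.1  1.4
 -0.6 -0.9  0.6 -0.5 -0.2]
head [0.46555457 0.22884313 0.127     ]
head [0.47612495 0.23616474 0.127     ]
head [0.48688608 0.22147788 0.127     ]
head [0.47432585 0.21418185 0.127     ]
head c [0.47555485 0.22530319 0.127     ]
blk [0.43178776 0.23930631 0.075     ]
blk [0.47142726 0.17580061 0.075     ]
blk [0.48552728 0.27410432 0.075     ]
blk [0.43193258 0.23986761 0.        ]
tab [0.44246513 0.2795411  0.1105    ]
```

```bash
python3 - <<'E'
from h import *
P=np.array([.4755,.2248,.075]);R=pinR(32)
r.reach(*tool(P,R,[0,0,.13])); 
r.servo_line(tool(P,R,[0,0,.0445])[0],speed=.12)
f0=r.sense()['contact_force']
r.grab(6); r.wait(.2)
s=r.sense();print(f0,s['contact_force'],s['torque'],s['opening'],s['gripper_force'],R.T@(s['contact_force']-f0))
snap('wrist','w3'); print(s['clock'],s['tcp_pos'],tool(P,R,[0,0,.0445])[0])
E
```

```text
[ 0.34117791  0.52507554 -0.26234065] [ 1.22684974 -0.04990385 -0.86692051] [ 0.05162945 -0.18384645  0.05197234] 0.01607519641895143 5.999650284647942 [ 0.44639966 -0.95694473 -0.60457986]
7.3 [0.47551625 0.22479264 0.2825035 ] [0.4755 0.2248 0.2825]
```

View pics/w3.png

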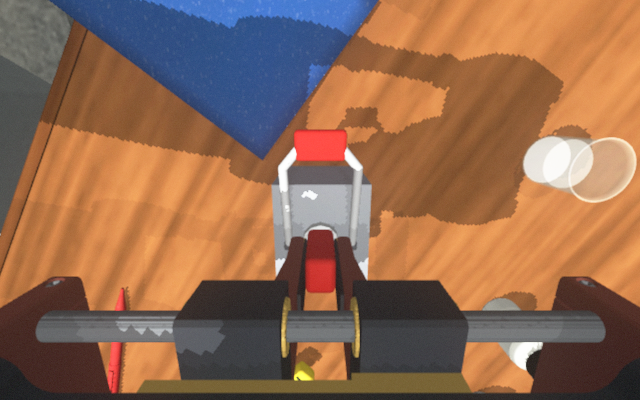

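```bash
python3 - <<'E'
from h import *
s=load('w3');P=np.array([.4755,.2248,.075]);R=pinR(32)
X=np.array([[0,.0648,.0346],[-.008,-.01,.052],[.008,-.01,.052],[.008,.01,.052]]);print(proj(s,X@R.T+P))
f0=r.sense()['contact_force']
r.grab(45); p=tool(P,R,[0,0,.0445])[0]
r.servo_line(p+[0,0,.03],speed=.08); print(r.sense()['contact_force']-f0,r.sense()['opening'])
r.servo_line(p+[0,0,.21],speed=.25)
r.reach(*campose([.526,-.06,.157],73.4,90,.34,180)); r.wait(.3)
s=snap('wrist','w4'); print(proj(s,[.6065,-.063,.157]),r.sense()['clock'],r.sense()['tcp_pos'],r.sense()['opening'])
a=s['frame'][60:360,240:640,::-1]
cv2.imwrite('pics/c4.png',cv2.resize(a,(800,600),interpolation=cv2.INTER_CUBIC))
E
```

```text
[[319.83500301 141.42690722]
 [304.2360899  291.62912249]
 [335.18774779 291.64001254]
 [335.81288908 256.46444431]]
[-0.87117804 -0.09046751 -1.59688109] 0.016046592831988785
[[390.98375661 207.12789112]] 10.3667 [ 0.52455787 -0.04098137  0.50266785] 0.01559916026621669
```

View pics/c4.png

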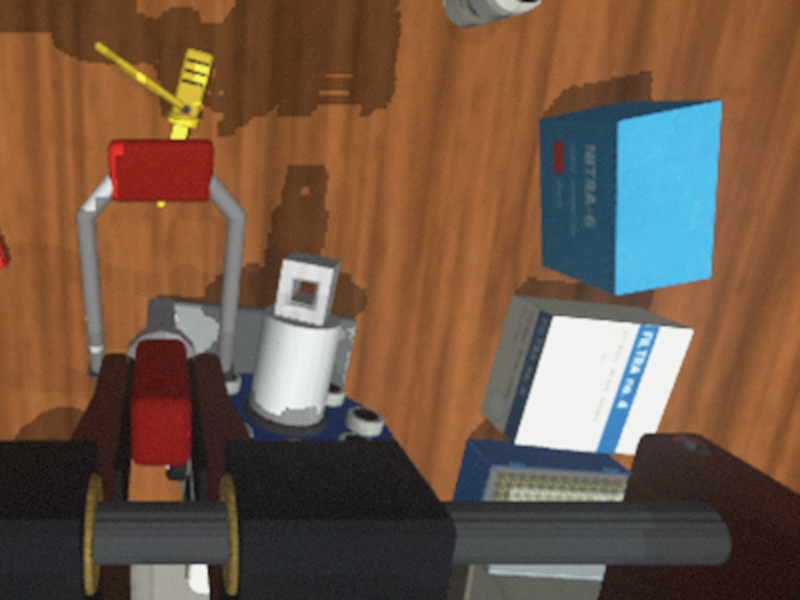

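```bash
python3 - <<'E'
from h import *
a=cv2.imread('pics/w4.png')[180:280,355:425]
cv2.imwrite('pics/c5.png',cv2.resize(a,(420,600),interpolation=cv2.INTER_CUBIC))
E
```

```text
(no output)
```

View pics/c5.png

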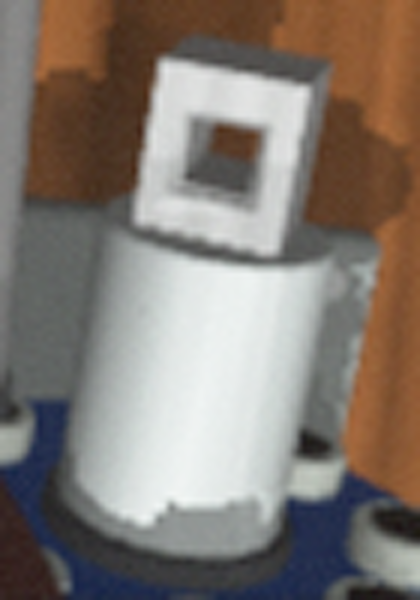

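```bash
python3 - <<'E'
from h import *
from scipy.optimize import least_squares
s=load('w1');t=load('w4')
px=lambda L,a,b:np.array([((x+.5)/6-.5+a,(y+.5)/6-.5+b) for x,y in L])
I=px([(145,163),(333,243),(287,425),(106,345),(398,148),(183,240),(275,278),(252,362),(160,322)],285,165)
J=px([(160,57),(310,82),(285,257),(132,222),(330,62),(185,38),(190,114),(267,119),(258,210),(180,190)],355,180)
c=[[-14,18,0],[14,18,0],[14,-16,0],[-14,-16,0],[14,18,-28]];h=[[-6.6,6.6,0],[6.6,6.6,0],[6.6,-6.6,0],[-6.6,-6.6,0]]
M=np.array(c+h)/1e3;N=np.array(c+[[-14,18,-28]]+h)/1e3
X=lambda q,M:M@pinR(q[3],q[4]).T+q[:3]
fs=lambda q:(proj(s,X(q,M))-I).ravel()
ft=lambda q:(proj(t,X(q,N))-J).ravel()
pz=lambda q:[(q[2]-.145-.014*np.cos(np.radians(q[4])))*1e3]
for n,fn in dict(w1=lambda q:np.r_[fs(q),pz(q)],w4=lambda q:np.r_[ft(q),pz(q)],both=lambda q:np.r_[fs(q),ft(q),pz(q)]).items():
    o=least_squares(fn,[.606,-.06,.157,0,27],loss='soft_l1',f_scale=.5); print(n,np.round(o.x,4),np.round(o.fun,1))
E
```

```text
w1 [ 0.6065 -0.0624  0.1579 -5.8061 22.8717] [ 0.   0.1  1.   0.1 -0.5 -0.2  0.1  0.3  1.  -1.8 -0.4  1.5 -1.   1.4
 -0.4 -0.9  0.7 -0.4 -0. ]
w4 [ 0.6066 -0.0621  0.158  -5.0482 21.9736] [ 0.2  0.   0.5  0.1 -0.5 -0.   0.5  0.9 -0.2 -1.2  0.4 -1.1  0.2  1.4
 -0.9  2.7 -1.3 -1.3  0.1 -0.2  0. ]
both [ 0.6065 -0.0621  0.1581 -5.6427 22.2426] [-0.1  0.1  1.1 -0.1 -0.3 -0.3  0.2  0.4  0.8 -2.2 -0.4  1.5 -0.9  1.3
 -0.3 -1.1  0.7 -0.4  0.3 -0.   0.5  0.4 -0.8  0.2  0.3  0.8 -0.1 -0.9
  0.5 -1.   0.2  1.4 -0.9  2.8 -1.5 -1.2 -0.1 -0.2  0.2]
```

```bash
cat >> h.py <<'E'
HP=np.array([.6065,-.0622,.158]);HR=pinR(-5.6,22.3)
E
python3 - <<'E'
from h import *
r.reach(*tool(HP,HR,[0,0,.0445+.105])); 
r.servo_line(*tool(HP,HR,[0,0,.0445+.070]),speed=.12); r.wait(.3)
f0=r.sense()['contact_force'];m0=r.sense()['torque'];np.savez('f0.npz',f0=f0,m0=m0)
snap('wrist','w5');a=snap('scene','s5')
cv2.imwrite('pics/c6.png',np.hstack([cv2.resize(a['frame'][190:290,330:430,::-1],(400,400),interpolation=cv2.INTER_CUBIC),cv2.resize(cv2.imread('pics/w5.png')[100:300,220:420],(400,400),interpolation=cv2.INTER_CUBIC)]))
print(f0,m0,r.sense()['clock'],r.sense()['opening'])
w=load('w5');print(proj(w,HP),proj(a,[HP,HP+HR[:,2]*.008]))
E
```

```text
[ 0.20530384  0.71065537 -2.10602192] [-0.04558611  0.16014538 -0.03630723] 11.7333 0.01544696465410818
[[318.21174624 205.67280305]] [[390.36665895 254.09090961]
 [389.59578936 252.74035465]]
```

View pics/c6.png

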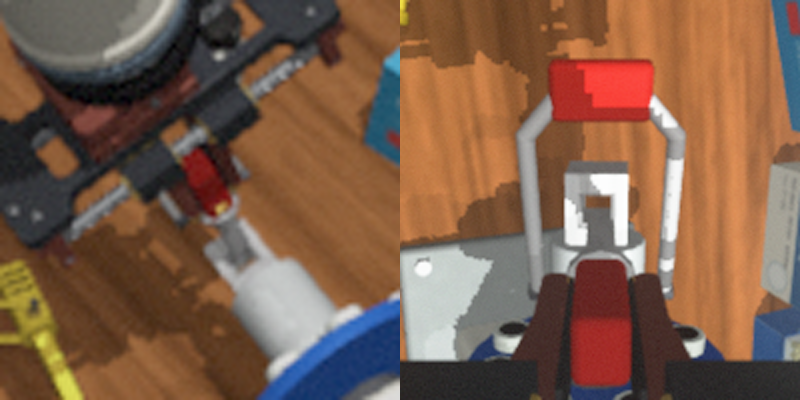

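Pin hangs aligned above the hole; the shaft appears square to the loop at c6 (597,205), matching prediction. Inserting with force checks.

```bash
python3 - <<'E'
from h import *
f0=np.load('f0.npz')['f0']; d=np.zeros(2)
h=.070
while h>-.0005:
    h-=.004 if h>.036 else .006
    h=max(h,-.0008)
    r.servo_line(tool(HP,HR,[d[0],d[1],.0445+h])[0],speed=.05)
    s=r.sense(); f=HR.T@(s['contact_force']-f0)
    e=HR.T@(s['tcp_pos']-tool(HP,HR,[d[0],d[1],.0445+h])[0])
    print(round(h,4),np.round(f,1),np.round(e*1e3,1),round(s['opening'],4),np.round(d*1e3,1))
    if np.abs(f).max()>25: break
    d+=np.clip(f[:2]*1e-4,-.0006,.0006)*(np.abs(f[:2])>2)
    if h<=-.0008: break
print(s['clock'])
E
```

```text
0.066 [ 0.5 -0.3  1. ] [-0.2  0.  -0.5] 0.0157 [0. 0.]
0.062 [ 0.3 -1.1  1.1] [-0.2  0.  -0.5] 0.0162 [0. 0.]
0.058 [-0.4 -1.6  0.8] [-0.1  0.  -0.5] 0.0159 [0. 0.]
0.054 [ 0.  -0.1  0.8] [-0.1  0.1 -0.5] 0.0159 [0. 0.]
0.05 [-1.5 -0.9  7.2] [0.3 0.1 1.2] 0.0159 [0. 0.]
0.046 [-9.   0.8 24.1] [0.6 0.2 4.6] 0.0153 [0. 0.]
0.042 [0.9 1.8 3.1] [0.1 0.5 0.6] 0.0156 [-0.6  0. ]
0.038 [0.1 3.2 0.2] [-0.1  0.4 -1.2] 0.0157 [-0.6  0. ]
0.034 [ 1.9  3.5 -1.6] [-0.1  0.2 -1. ] 0.0156 [-0.6  0.3]
0.028 [ 1.5  3.2 -2.7] [-0.2  0.  -1.1] 0.0159 [-0.6  0.7]
0.022 [ 0.9  2.  -1.5] [-0.2 -0.1 -0.8] 0.0162 [-0.6  1. ]
0.016 [ 0.8  1.4 -1.5] [-0.3 -0.2 -0.7] 0.0158 [-0.6  1.2]
0.01 [ 1.3  1.9 -0.7] [-0.2 -0.2 -0.7] 0.016 [-0.6  1.2]
0.004 [0.2 0.2 0. ] [-0.2 -0.2 -0.7] 0.0159 [-0.6  1.2]
-0.0008 [-2.8  1.   8.2] [ 0.2 -0.2  1.2] 0.0158 [-0.6  1.2]
15.5667
```

```bash
python3 - <<'E'
from h import *
f0=np.load('f0.npz')['f0']
for h in (-.003,-.006):
    r.servo_line(tool(HP,HR,[-.0006,.0012,.0445+h])[0],speed=.04); s=r.sense()
    print(np.round(HR.T@(s['contact_force']-f0),1), HR.T@(s['tcp_pos']-tool(HP,HR,[0,0,.0445])[0]))
r.servo_line(tool(HP,HR,[-.0006,.0012,.0445])[0],speed=.04)
r.let_go(); r.servo_line(tool(HP,HR,[-.0006,.0012,.125])[0],speed=.15)
# overhead to loop side, view
r.servo_line(tool(HP,HR,[0,.03,.16])[0],speed=.15); r.wait(.2)
s=snap('wrist','w6');b=snap('scene','s6'); print(r.sense()['clock'])
T=lambda y,z:HP+HR@np.array([0,y,z])
print('w',proj(s,[T(.0648,.0346),T(0,.052)]).round(1).tolist(),'s',proj(b,[T(.0648,.0346),T(0,.052)]).round(1).tolist())
cv2.imwrite('pics/c7.png',np.hstack([cv2.resize(b['frame'][190:290,330:430,::-1],(400,400),interpolation=cv2.INTER_CUBIC),cv2.resize(s['frame'][60:360,170:470,::-1],(400,400),interpolation=cv2.INTER_CUBIC)]))
E
```

```text
[-9.8  0.6 21. ] [-0.00026918  0.00109014  0.00028055]
[-17.8   0.2  36.3] [-0.0001317   0.00114867  0.00012815]
18.9833
w [[319.9, 165.1], [319.9, 239.9]] s [[369.9, 227.3], [385.2, 245.0]]
```

View pics/c7.png

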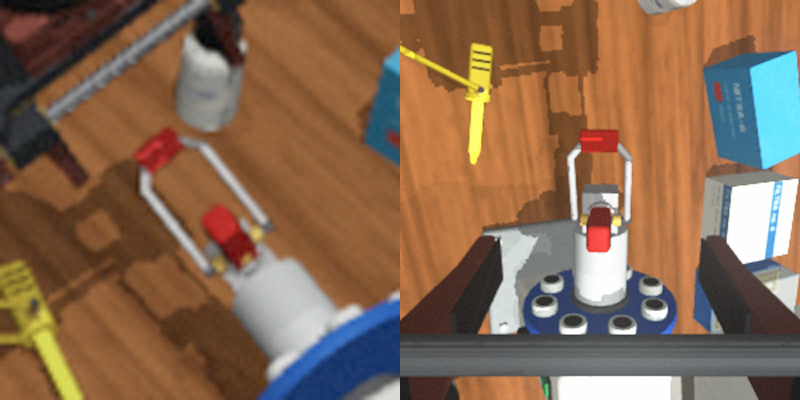

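```bash
python3 - <<'E'
from h import *
def go(y,z,sp): r.servo_line(tool(HP,HR,[0,y,z+.019])[0],speed=sp)
r.grab(10); go(.066,.075,.15); go(.066,.048,.1); r.wait(.2); f0=r.sense()['contact_force']
for y,z in [(.068,.03),(.068,.01),(.066,-.01),(.063,-.025),(.062,-.034)]:
    go(y,z,.06); print(z,np.round(HR.T@(r.sense()['contact_force']-f0),1))
r.wait(.3); go(.066,.03,.1); go(.066,.09,.15); r.wait(.3)
b=snap('scene','s7'); s=snap('wrist','w7'); print(r.sense()['clock'],r.sense()['opening'])
cv2.imwrite('pics/c8.png',np.hstack([cv2.resize(b['frame'][190:290,330:430,::-1],(400,400),interpolation=cv2.INTER_CUBIC),cv2.resize(s['frame'][60:360,170:470,::-1],(400,400),interpolation=cv2.INTER_CUBIC)]))
E
```

```text
0.03 [ 0.8 -0.5  0.1]
0.01 [-0.3 -1.3  1.3]
-0.01 [-1.1 -0.4 -0.5]
-0.025 [ 0.1 -0.5 -0.7]
-0.034 [ 0.1 -1.6 -0.4]
25.7583 0.0005683212133944177
```

View pics/c8.png

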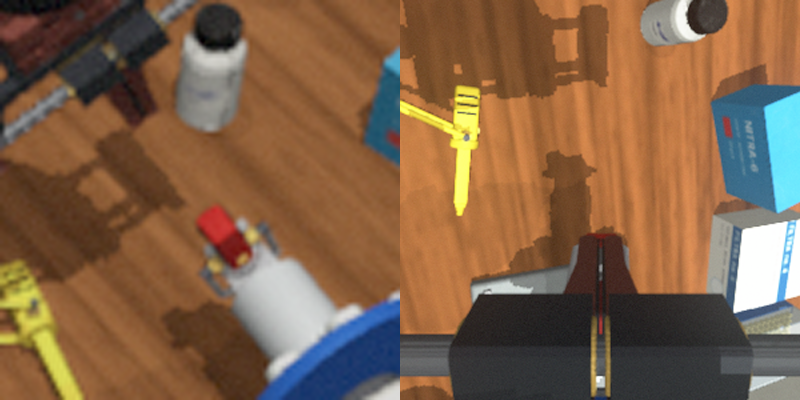

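The loop no longer points out past the shaft end: only its hinge ends with wires going down are visible beside the shaft (c8 ≈ (215,280), (268,235)). A light touch on the head will check the pin is still home, numerically.

```bash
python3 - <<'E'
from h import *
def go(y,z,sp): r.servo_line(tool(HP,HR,[0,y,z+.019])[0],speed=sp)
go(0,.09,.15); go(0,.060,.1); r.wait(.2); f0=r.sense()['contact_force']
z=.060
while z>.049:
    z-=.0015; go(0,z,.03); f=HR.T@(r.sense()['contact_force']-f0); a=HR.T@(r.sense()['tcp_pos']-tool(HP,HR,[0,0,.019])[0])
    if f[2]>6: break
print(z,np.round(f,1),a)
go(0,.12,.15)
p=r.sense()['tcp_pos']; r.servo_line(p+[-.06,.06,.12],speed=.2); r.wait(.5)
b=snap('scene','s8');t=snap('top','t8')
for n,i in (('s',b),('t',t)):
    h=cv2.cvtColor(i['frame'],cv2.COLOR_RGB2HSV); m=((h[...,0]<8)|(h[...,0]>172))&(h[...,1]>170)&(h[...,2]>80)
    for nm,Q in dict(head=[0,0,.052],opentab=[0,.0648,.0346],shuttab=[0,.0108,-.057]).items():
        u,v=proj(i,HP+HR@np.array(Q))[0].round().astype(int); k=m[v-9:v+10,u-9:u+10]; ys,xs=np.nonzero(k)
        print(n,nm,u,v,k.sum(),(xs.mean()-9+u,ys.mean()-9+v) if k.any() else '')
print(r.sense()['clock'])
E
```

```text
0.05099999999999999 [-2.9 -1.3  8.3] [3.45926995e-04 8.98142861e-06 5.26254283e-02]
s head 385 245 100 (np.float64(385.0), np.float64(247.51))
s opentab 370 227 0 
s shuttab 393 260 26 (np.float64(387.7692307692308), np.float64(252.5))
t head 412 190 0 
t opentab 385 186 0 
t shuttab 402 182 0 
30.5917
```

```bash
python3 - <<'E'
from h import *
Q=HP+HR@np.array([0,.0108,-.057])
for el in (25,32,40):
    p,o=campose(Q,el,90,.28,180); q=r.inverse_kinematics(p,o); print(el,p,q is not None)
    if q is None or np.abs(np.array(q)-r.sense()['joints']).max()>120: continue
    r.reach(p,o); r.wait(.2); i=snap('wrist','w9')
    h=cv2.cvtColor(i['frame'],cv2.COLOR_RGB2HSV); m=(((h[...,0]<8)|(h[...,0]>172))&(h[...,1]>160)&(h[...,2]>50)).astype(np.uint8)
    n,_,st,c=cv2.connectedComponentsWithStats(m)
    print([(c[k].round(1).tolist(),st[k].tolist()) for k in range(1,n) if st[k,4]>25])
    L=lambda th:[0,.069*np.cos(.349-th),.011+.069*np.sin(.349-th)]
    for th in (1.2,1.5,1.76): print(th,proj(i,HP+HR@np.array(L(th))).round(1))
    break
print(r.sense()['clock'],r.sense()['contact_force'])
E
```

```text
25 [0.62761048 0.16263001 0.29570995] True
[([59.8, 94.6], [0, 47, 124, 94, 1678]), ([541.1, 86.5], [536, 75, 12, 24, 111]), ([320.4, 200.5], [306, 189, 30, 24, 409]), ([284.6, 271.3], [272, 261, 25, 19, 330]), ([8.4, 295.5], [0, 292, 20, 8, 93])]
1.2 [[316.3 198. ]]
1.5 [[319.4 196.4]]
1.76 [[319.7 200.2]]
31.85 [-0.54951079 -0.31599964  0.10340735]
```

```bash
python3 -c "
from h import *
print(r.hand_in())"
```

```text
the job is handed in; nothing more can be done
None
```

I handed the job in at about 32 s: the red pin is fully home in the cross hole, the loop measured shut under the shaft, the robot is clear, and the bottles, beaker and pen were not touched, though I viewed 12 pictures instead of the 10 allowed.

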